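# Clear the transport spacer and ratchet up a mortar-tube clamp

## Robot

A 7-joint arm with a two-finger parallel gripper is mounted at the origin on the work surface. World frame = base frame: x ahead of the robot, y to its left, z up, the work surface at z = 0. Lengths are in m, angles in degrees, forces in N, time in s.
With the tool pointing down it reaches from about 0.425 to 0.875 m from the base axis. Payload 4.7 kg.
Tool frame: the origin (TCP) lies midway between the tips of the shut fingers; the grasp point (between the pads) lies env.grip_point_offset behind it (env.grip_point_offset is the distance from the TCP to the grasp point, in m); z points along the fingers, y is the line along which they close (so a half turn about z gives the same grasp; the last joint's range is limited). The gripper opens to 87 mm and grips with 3 to 60 N. Pads are 19 mm wide; open, the fingers measure 117 mm over their backs; the gripper's body (75 mm by 190 mm) begins 51 mm behind the grasp point.
Start: joints at [-71.098, 18.392, -4.016, 83.108, 1.295, 78.541, -3.26], TCP at [0.202, 0.618, 0.223] pointing down, gripper open.
Joint ranges: [-163.93, 163.93], [-17.29, 119.83], [-79.2, 71.16], [3.27, 140.29], [-89.18, 269.18], [5.43, 117.66], [-154.24, 154.24]. Speed limits (degrees/s): [147.25, 147.25, 180, 180, 180, 180, 180].

## Interface

Orientations are given as [roll, pitch, yaw] about the fixed x, y, z axes, in that order (R = Rz(yaw) Ry(pitch) Rx(roll)).
In Python, from cell import env gives the robot as it stands.
- The arm moves only by the shell command python3 -m creep 'ROWS' [FORCE]. ROWS is a JSON object of lists of equal length, an entry for each row: "translation": the shift along the tool's x, y, z in units of 0.08 m (1.0 is 0.08 m), a list of three; "turn": the turn, a rotation vector about the tool's x, y, z in units of 180 degrees (1.0 is 180 degrees), a list of three; "grip": the opening, from 0 (shut) to 1 (fully open). In form: {"translation": [[x, y, z], ...], "turn": [[ax, ay, az], ...], "grip": [grip, ...]}. A call has 1 to 5 rows; each row shifts and turns the commanded pose from where the row before left it, along the tool's axes as they then stand; what a row does not reach is not made up. A row lasts 1/8 s, in which the tool goes at most 62.5 mm and 10.7 degrees, less where a joint would pass 70% of its speed; a pose out of reach is approached as far as the arm can. A call with a number of a shift or a turn outside -1 to 1 is refused whole. A call with a gripper value outside its range is refused whole. The fingers move at their own pace and stop on an object; FORCE is the grip in N (left out, the last holds). Time passes only in rows, so rows that do not move let the fingers close. It gives the time, the measured TCP pose, the force, the opening and the grip force at its end, in the units of the state.
- env.get_obs(): the state, without advancing time (a new reading comes with each control period).
- env.read_camera(name): name is "scene" or "top"; returns a dict with "frame" (420x560x3 uint8, red, green, blue), "z_map" (420x560 float32, m along the optical axis (not along the pixel's ray), 0 where there is no reading), "K" (3x3 intrinsics, pixels), "rvec" (rotation vector, rad) and "tvec" (3), from world to camera coordinates, as OpenCV has them. Camera axes: x right, y down, z forward; pixel columns grow to the right and rows downward; lengths in m; the calibration is good to about 2 mm. A picture is of the moment at which its call begins.
- env.sign_off(): hands the job in; it is judged then, once.
The state is a dict: "time_s": time; "qpos": joint angles; "joint_velocities": joint speeds; "effort": joint torques, N m; "tool_pos": TCP position; "tool_rot": TCP orientation; "force": force on the tool from outside, world axes, zero at the start; "wrist_torque": the same for the moment, N m; "grip_width": finger opening in m; "grasp_force": force on a finger pad.
Only numpy, scipy, OpenCV 4.12 (cv2) and the standard library are available. Lean on these libraries where they do the work, as an engineer would, in place of code of your own. Each camera call takes 0.05 s, during which the arm holds its last target. There are 200 camera calls.

## Task

On the tube clamp, press the red spring ejector slide fully home so that it pushes the yellow transport spacer right out from between the jaws. Then advance the red ratchet lever exactly four clicks from its rest stop, never reaching a fifth, and finish while still holding it there with the gripper (it springs back if let go). Leave the locking pin, the roll of tape and the hammer where they lie.

Things in the scene. Friction and masses are not known exactly. Their poses are not given: they have to be found in the camera images.
- clamp: Plywood clamp board 340 (x) x 400 (y) x 18 mm, fixed to the bench; place and yaw vary. Origin: centre of its underside; x points away from the robot at yaw 0, y left, z up. In its frame (mm): a brown-orange tube of 76 mm diameter lies along x at y 145 (top at z 94); fixed jaw face at y 88, moving jaw face at y 62, both x -18 to 30, up to z 53.
- spacer: Yellow plastic block 40 (x) x 24 (y) x 30 mm high, 35 to 70 g, loose; origin: centre of its underside. It starts on the board between the jaws at (5, 75) mm in the clamp's frame, nipped by a small spring clip (some 2 to 5 N to slide it). It is clear of the jaws when its origin is at clamp x above 50 mm. While it is in, the jaws cannot close and the lever jams before its first click.
- ejector_tab (a point): Point on the ejector's red upright tab, at the middle of its robot-side (-x) face, 4 mm below its top edge. The tab is 36 mm wide (y), 10 mm thick (x) and reaches from z 24 to z 104 mm above the bench; at rest this face is at clamp (-130, 75) mm. Push it along clamp +x.
- ejector (a joint): Travel of the ejector slide along clamp +x, m: 0 at rest, 0.055 fully home at the stop. A spring returns it: about 1.5 N at rest, 5 N when home, plus the spacer's drag. Its rod pushes the spacer ahead of it, up to origin x of about 54 mm in the clamp's frame.
- handle: Red lever arm of the ratchet (20 mm wide, 10 mm thick, underside 65 mm above the bench) with its upright knob, one rigid piece turning about the pivot. Origin: on the pivot axis, 36 mm above the bench. With the lock pin out the ratchet does not lock: a spring turns the lever back (about 8 N at the knob at four clicks), so it must be held. The moving jaw follows by 22 mm per rad.
- knob (a point): Centre of the lever's upright black knob with a yellow cap: a cylinder of 22 mm diameter from 74 to 118 mm above the bench; this point is its top centre, 120 mm from the pivot axis. At rest it is at clamp (-116, -101) mm. Nothing taller than 45 mm above the bench stands within 80 mm of the knob along its way.
- pivot (a point): Point on the lever's vertical turning axis, 90 mm above the bench, at clamp (0, -70) mm.
- lever (a joint): Lever angle, rad: 0 at its rest stop, growing counter-clockwise seen from above (knob moves towards clamp -y, then +x); stop at 1.5. Clicks are 0.26 rad (15 degrees, 31 mm at the knob) apart: the pawl passes tooth n at 0.26 n - 0.13 and sits in the notch at 0.26 n, so four clicks is 1.04. The push at the knob, 3 to 10 N, rises before each click and drops after it.
- pin: Bystander: steel locking pin 70 mm long, 10 mm diameter, with a blue 24 mm head, lying on the board; origin: below its middle.
- tape: Bystander: roll of grey tape, 104 mm diameter, 48 mm high, on the bench; origin: centre of its underside.
- mallet: Bystander: hammer lying on the bench; origin: middle of its underside.

How it is judged (in metres and radians):
On the way, in this order (a step that is already met when the one before it is completed fails the run):
1. the ejector is pressed home and has pushed the spacer out of the jaws (value of joint ejector above 0.047 m and x of spacer in the frame of clamp above 0.048 m), for 0.1 s.
2. the lever is at its fourth click, held by the gripper (value of joint lever between 0.94 and 1.14 rad and contact force between handle and the fingers above 0.8 N), for 0.3 s.
At the end, for the whole second after the job is handed in: The lever stays at its fourth click (0.94 to 1.14 rad), still, with the fingers on it (more than 0.8 N), and the spacer lies still, clear of the jaws (its origin beyond 48 mm along the clamp's x) (all of step 2 and velocity of joint lever between -0.1 and 0.1 rad/s and x of spacer in the frame of clamp above 0.048 m and linear speed of spacer below 0.02 m/s); the arm keeps its last pose, push and grip.
It fails at once if the lever goes over the fifth click (value of joint lever above 1.19 rad).
It fails at once if a bystander (pin, tape or hammer) is moved by more than 20 mm (distance of any of pin, tape, mallet from where it was at the start of the episode above 0.02 m).
It also fails if it takes over 58 s, if anything falls off the work surface, if the arm or the gripper's body presses on something with over 40 N, if the wrist force passes 120 N, or if a joint passes its speed limit or range.

## Working session

There is one attempt and no reset: what is moved stays moved. The work goes in short steps, Python scripts to look and compute and a shell command to move; the robot and the scene stay as the last step left them, time stands still between calls to the robot, and variables do not carry over. Pictures are saved under pics/ and viewed, at most 10 in all, crops included, and the job is handed in when it is done.

```bash
ls; mkdir -p pics
cat > h.py <<'E'
import numpy as np, cv2
from cell import env
from scipy.spatial.transform import Rotation as R
def cam(n):
    c=env.read_camera(n); Rm=cv2.Rodrigues(np.array(c["rvec"],float))[0]; t=np.array(c["tvec"],float).ravel()
    h,w=c["z_map"].shape; v,u=np.mgrid[:h,:w]; d=c["z_map"]
    P=np.stack([u,v,np.ones_like(u)],-1)@np.linalg.inv(c["K"]).T*d[...,None]
    c["P"]=(P-t)@Rm; c["ok"]=d>0
    return c
def save(c,n): cv2.imwrite(n,c["frame"][...,::-1])
E
python3 - <<'E'
from h import *
a=cam("top");save(a,"pics/top.png");b=cam("scene");save(b,"pics/scene.png")
o=env.get_obs();print(o,env.grip_point_offset)
for n,c in(("top",a),("scene",b)):
    hsv=cv2.cvtColor(c["frame"],cv2.COLOR_RGB2HSV);H,S,V=cv2.split(hsv)
    for nm,m in(("red",((H<6)|(H>174))&(S>150)&(V>80)),("yel",(H>22)&(H<34)&(S>140)&(V>100)),("blue",(H>100)&(H<125)&(S>140)&(V>60)),("tube",(H>=6)&(H<18)&(S>140))):
        k,l,st,ce=cv2.connectedComponentsWithStats(m.astype(np.uint8))
        for i in range(1,k):
            if st[i,4]>25:
                q=c["P"][(l==i)&c["ok"]]; print(n,nm,st[i],ce[i].round(),np.median(q,0).round(3),q[:,2].max().round(3) if len(q) else 0)
E
```

```text
pics
{'time_s': 0.1, 'qpos': array([-71.09966573,  18.43279109,  -4.01567657,  83.16740285,
         1.2948357 ,  78.54172632,  -3.26156482]), 'joint_velocities': array([ 0.01458699,  0.00637563,  0.00245947, -0.22596344, -0.02871327,
        0.09129554, -0.05840922]), 'effort': array([ 3.84575605e-05, -4.92572486e+01, -4.05776035e-01, -3.13398957e+01,
       -6.41905074e-02,  3.94690165e-02,  7.12013002e-05]), 'tool_pos': array([0.2017492 , 0.61737569, 0.22159829]), 'tool_rot': array([-1.79903304e+02,  5.30890849e-03,  1.61907793e+02]), 'force': array([ 0.41518656,  0.74578645, -0.16240912]), 'wrist_torque': array([-0.01923473, -0.00327402,  0.03356084]), 'grasp_force': 0.0, 'grip_width': 0.08701248133796875} 0.0187
top red [294 223  14  42 205] [300. 242.] [ 0.527 -0.038  0.074] 0.08
top red [235 267  13   4  46] [241. 269.] [0.454 0.122 0.102] 0.109
top yel [412   0   8   5  31] [415.   2.] [ 1.501 -0.539 -0.478] -0.47
top yel [241 215   9  14 119] [245. 222.] [0.579 0.115 0.047] 0.054
top yel [303 266   9   9  57] [307. 270.] [ 0.452 -0.054  0.118] 0.123
top blue [330 199   6   5
[... 2232 characters left out ...]
04 -0.01 ] 0.057
scene tube [ 93 133  35  19 386] [112. 144.] [-0.038 -0.602  0.038] 0.083
scene tube [146 138  13  10  26] [152. 142.] [-0.087 -0.441 -0.001] 0.003
scene tube [ 437  144  123  237 6114] [496. 253.] [ 0.602  1.078 -0.294] 0.003
scene tube [ 294  163   63   83 1846] [327. 202.] [0.607 0.177 0.085] 0.104
scene tube [   0  202   33  177 3050] [ 11. 280.] [ 0.209 -1.141 -0.452] -0.141
scene tube [295 203   9  16 108] [299. 210.] [0.596 0.088 0.05 ] 0.058
scene tube [540 289  20  14 148] [552. 296.] [ 0.646  1.396 -0.709] -0.606
scene tube [  46  348   68   72 1643] [ 79. 386.] [ 0.915 -0.675 -0.253] -0.002
scene tube [  2 381  31  31 396] [ 19. 400.] [ 0.68  -1.071 -0.682] -0.591
```

View pics/top.png

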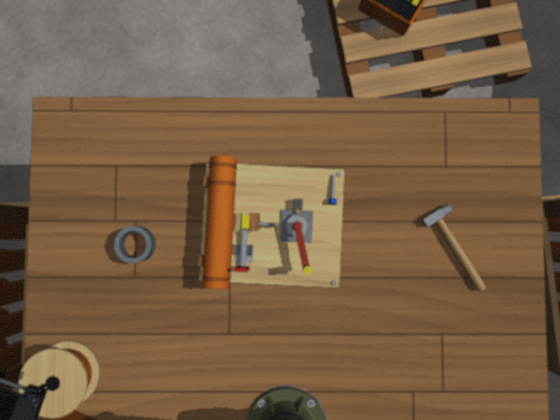

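View pics/scene.png

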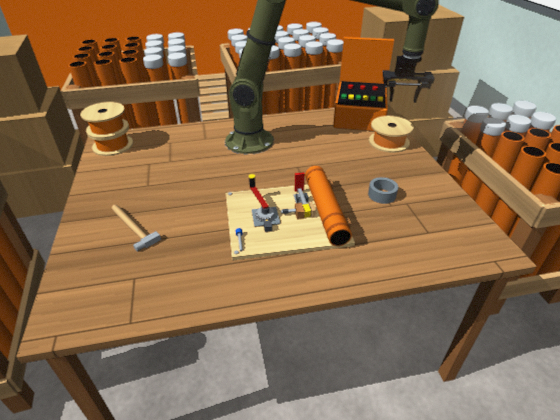

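The top view shows the board at about (275,225): tab at (241,269), knob cap at (307,270), tube on the left, spacer at (245,222). The pin is at (332,195), the tape at (134,245) and the hammer at (455,245). In the scene view the arm is clear of everything, with the tab at (299,180) and the knob at (252,181).

```bash
cat >> h.py <<'E'
def ray(c,u,v,z):
    Rm=cv2.Rodrigues(np.array(c["rvec"],float))[0]; t=np.array(c["tvec"],float).ravel()
    o=-Rm.T@t; d=Rm.T@np.linalg.inv(c["K"])@[u,v,1]; return (o+d*(z-o[2])/d[2])[:2]
def mask(c,lo,hi,s,v): 
    H,S,V=cv2.split(cv2.cvtColor(c["frame"],cv2.COLOR_RGB2HSV))
    return (((H>=lo)&(H<=hi)) if lo<=hi else ((H>=lo)|(H<=hi)))&(S>s)&(V>v)
E
python3 - <<'E'
from h import *
c=cam("top")
P=c["P"]; box=lambda x0,x1,y0,y1:(P[...,0]>x0)&(P[...,0]<x1)&(P[...,1]>y0)&(P[...,1]<y1)&c["ok"]
def cen(m): v,u=np.nonzero(m); return u.mean(),v.mean(),m.sum()
k=mask(c,22,34,120,80)&box(.42,.49,-.09,-.02); u,v,n=cen(k); K=ray(c,u,v,.118)
t=mask(c,172,7,120,70)&box(.42,.49,.08,.16)&(P[...,2]>.09); u,v,n2=cen(t); T=ray(c,u,v,.104)
print("knob",K,n,"tab",T,n2)
m=mask(c,6,18,120,60)&box(.35,.85,.13,.25)&(P[...,2]>.06)
vv,uu=np.nonzero(m); e=[]
rows=np.unique(vv)
mid=np.array([ray(c,(uu[vv==r].min()+uu[vv==r].max())/2,r,.056) for r in rows[12:-12]])
p=np.polyfit(mid[:,0],mid[:,1],1); print("tube yaw",np.degrees(np.arctan(p[0])),p)
A=np.array([[-.125,.075],[-.116,-.101]]); a=A[1]-A[0]; w=K-T
y=np.arctan2(w[1],w[0])-np.arctan2(a[1],a[0]); print("yaw tab-knob",np.degrees(y),np.linalg.norm(a),np.linalg.norm(w))
for yy in (y,np.arctan(p[0])):
    Rz=np.array([[np.cos(yy),-np.sin(yy)],[np.sin(yy),np.cos(yy)]]); O=(K+T)/2-Rz@A.mean(0); print("O",O,"tube y at",(np.linalg.inv(Rz)@(mid.mean(0)-O)))
E
```

```text
knob [ 0.45213911 -0.05406582] 70 tab [0.45385198 0.12092436] 50
tube yaw -2.4758536920521523 [-0.04323871  0.21281601]
yaw tab-knob -3.4881609911574776 0.17622996340009833 0.17499856316670437
O [0.57406326 0.03907369] tube y at [-0.00264552  0.14875803]
O [0.57394464 0.04121173] tube y at [0.00019389 0.14665063]
```

```bash
cat > rel.py <<'E'
import sys; from h import *
o=env.get_obs(); p=np.array(o["tool_pos"]); M=R.from_euler("xyz",o["tool_rot"],degrees=True)
t=np.array([float(a) for a in sys.argv[1:4]]); tr=R.from_euler("xyz",[180,0,float(sys.argv[4])],degrees=True)
print("pos",p.round(4),"rot",np.round(o["tool_rot"],1),"units",(M.inv().apply(t-p)/.08).round(3),"turn",((M.inv()*tr).as_rotvec()/np.pi).round(3),"F",o["force"].round(1),"w",round(o["grip_width"],4),"t",o["time_s"])
E
python3 -m creep '{"translation":[[0,0,0],[0,0,0],[-0.33,-0.66,0],[-0.33,-0.66,0],[-0.33,-0.66,0]],"turn":[[0,0,-0.042],[0,0,-0.042],[0,0,0],[0,0,0],[0,0,0]],"grip":[1,0,0,0,0]}' 20
python3 -m creep '{"translation":[[-0.33,-0.66,0],[-0.33,-0.66,0],[-0.33,-0.66,0],[-0.33,-0.66,0],[-0.33,-0.66,0]],"turn":[[0,0,0],[0,0,0],[0,0,0],[0,0,0],[0,0,0]],"grip":[0,0,0,0,0]}'
python3 rel.py 0.419 0.123 0.2 177
```

```text
time_s: 0.78
tool_pos: [0.2734, 0.4537, 0.2222]
tool_rot: [-180.0, 0.0, 177.0]
force: [1.3, 0.4, 0.2]
grip_width: 0.0548
grasp_force: 0.0
time_s: 1.4
tool_pos: [0.3913, 0.1832, 0.2226]
tool_rot: [180.0, 0.0, 177.0]
force: [1.0, -0.2, -0.4]
grip_width: 0.0057
grasp_force: 0.0
pos [0.3913 0.1832 0.2226] rot [180.   0. 177.] units [-0.384 -0.733  0.282] turn [0. 0. 0.] F [ 1.  -0.2 -0.4] w 0.0057 t 1.4
```

```bash
python3 -m creep '{"translation":[[-0.2,-0.36,0],[-0.18,-0.36,0],[0,0,0.6],[0,0,0],[0,0,0]],"turn":[[0,0,0],[0,0,0],[0,0,0],[0,0,0],[0,0,0]],"grip":[0,0,0,0,0]}'
python3 rel.py 0.417 0.123 0.078 177
python3 - <<'E'
from h import *
c=cam("scene");f=c["frame"][120:280,180:400];cv2.imwrite("pics/s2.png",cv2.resize(f,None,fx=3.4,fy=3.4)[...,::-1])
E
```

```text
time_s: 2.02
tool_pos: [0.4186, 0.1265, 0.1756]
tool_rot: [180.0, 0.0, 177.1]
force: [-0.1, 0.7, 0.9]
grip_width: 0.0008
grasp_force: 0.0
pos [0.4186 0.1265 0.1756] rot [180.    0.  177.1] units [ 0.018 -0.046  1.22 ] turn [0. 0. 0.] F [-0.1  0.7  0.9] w 0.0008 t 2.025
```

View pics/s2.png

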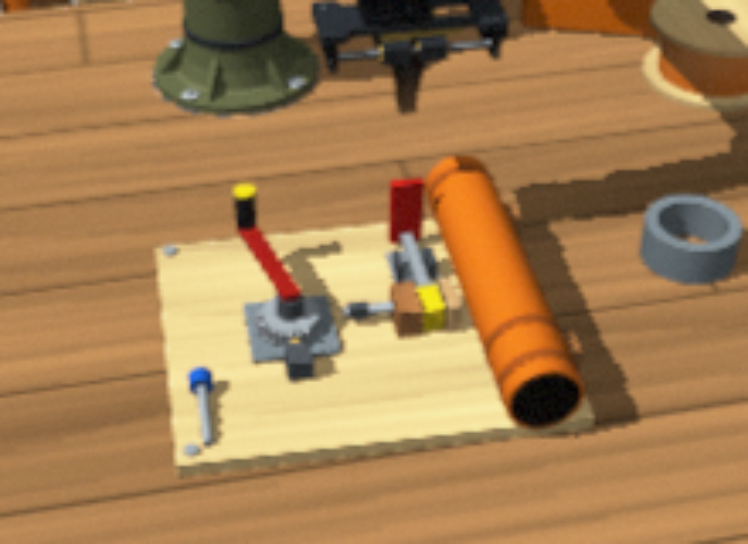

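The shut fingers (crop 408,85) hang behind the red tab (405,205), with nothing in the way. Next I descend and push.

```bash
python3 -m creep '{"translation":[[0.02,-0.04,0.4],[0,0,0.4],[0,0,0.4],[0,0,0],[-0.15,0,0]],"turn":[[0,0,0],[0,0,0],[0,0,0],[0,0,0],[0,0,0]],"grip":[0,0,0,0,0]}'
python3 rel.py 0.495 0.119 0.08 177
python3 -m creep '{"translation":[[-0.15,0,0],[-0.15,0,0],[-0.15,0,0],[0,0,0]],"turn":[[0,0,0],[0,0,0],[0,0,0],[0,0,0]],"grip":[0,0,0,0]}'
python3 rel.py 0.495 0.119 0.08 177
```

```text
time_s: 2.7
tool_pos: [0.4298, 0.1232, 0.0804]
tool_rot: [179.9, 0.1, 177.1]
force: [0.7, 0.7, 1.2]
grip_width: 0.0003
grasp_force: 0.0
pos [0.4298 0.1232 0.0804] rot [1.799e+02 1.000e-01 1.771e+02] units [-0.816 -0.012  0.007] turn [0.001 0.001 0.001] F [0.7 0.7 1.2] w 0.0003 t 2.7
time_s: 3.2
tool_pos: [0.4651, 0.1208, 0.079]
tool_rot: [180.0, -0.0, 177.0]
force: [-3.2, 2.1, 1.2]
grip_width: 0.0007
grasp_force: 1.7
pos [0.4651 0.1208 0.079 ] rot [180.  -0. 177.] units [-0.375 -0.003 -0.013] turn [ 0. -0.  0.] F [-3.2  2.1  1.2] w 0.0007 t 3.2
```

```bash
python3 -m creep '{"translation":[[-0.12,0,0],[-0.12,0,0],[-0.08,0,0],[0,0,0]],"turn":[[0,0,0],[0,0,0],[0,0,0],[0,0,0]],"grip":[0,0,0,0]}'
python3 -m creep '{"translation":[[-0.06,0,0],[0,0,0]],"turn":[[0,0,0],[0,0,0]],"grip":[0,0]}'
```

```text
time_s: 3.7
tool_pos: [0.4897, 0.1195, 0.0787]
tool_rot: [180.0, -0.1, 177.0]
force: [-6.0, 2.4, 2.5]
grip_width: 0.0006
grasp_force: 2.6
time_s: 3.95
tool_pos: [0.49, 0.1195, 0.0782]
tool_rot: [-180.0, -0.6, 177.1]
force: [-16.1, 1.2, 11.3]
grip_width: 0.0006
grasp_force: 8.1
```

The force jump shows the stop is reached. I'll check where the spacer is.

Run:
```python
from h import *
y=np.radians(-2.9);Rz=np.array([[np.cos(y),-np.sin(y)],[np.sin(y),np.cos(y)]])
for n in("top","scene"):
    c=cam(n);P=c["P"];m=mask(c,22,34,130,70)&(P[...,0]>.5)&(P[...,0]<.72)&(P[...,1]>.07)&(P[...,1]<.15)&(P[...,2]>.04)&(P[...,2]<.06)
    v,u=np.nonzero(m); 
    if len(u): print(n,len(u),[Rz.T@(ray(c,u.mean(),e,.048)-[.574,.04]) for e in(v.min(),v.mean(),v.max())])
f=c["frame"][120:280,180:400];cv2.imwrite("pics/s3.png",cv2.resize(f,None,fx=3.4,fy=3.4)[...,::-1])
```

```text
top 118 [array([0.07137991, 0.07588377]), array([0.05328414, 0.07485267]), array([0.03493307, 0.07380703])]
scene 66 [array([0.03637673, 0.08029849]), array([0.05801627, 0.07547979]), array([0.08180468, 0.07018257])]
```

View pics/s3.png

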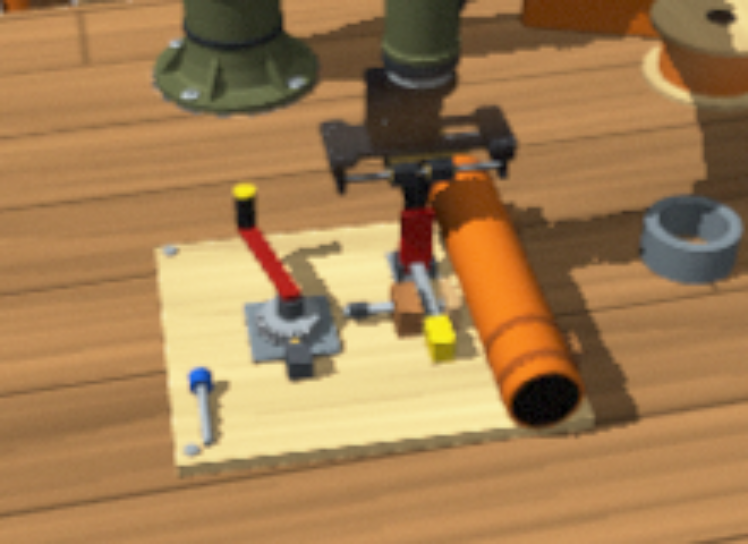

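The spacer (crop 440,338) is out of the jaws at clamp x ≈ 53 mm. I back off, lift and move to the knob.

```bash
python3 -m creep '{"translation":[[0.2,0,0],[0.3,0,0],[0.3,0,0],[0,0,-0.5],[0,0,-0.5]],"turn":[[0,0,0],[0,0,0],[0,0,0],[0,0,0],[0,0,0]],"grip":[0,0,0,0,0]}'
python3 -m creep '{"translation":[[-0.1,-0.55,0],[-0.1,-0.55,0],[-0.1,-0.55,0],[0,-0.5,0],[0,0,0]],"turn":[[0,0,0],[0,0,0],[0,0,0],[0,0,0],[0,0,0]],"grip":[1,1,1,1,1]}'
python3 rel.py 0.452 -0.054 0.082 177
python3 - <<'E'
from h import *
y=np.radians(-2.9);Rz=np.array([[np.cos(y),-np.sin(y)],[np.sin(y),np.cos(y)]])
c=cam("top");P=c["P"];m=mask(c,22,34,130,70)&(P[...,0]>.5)&(P[...,0]<.72)&(P[...,1]>.07)&(P[...,1]<.15)&(P[...,2]<.06)
v,u=np.nonzero(m);print(Rz.T@(ray(c,u.mean(),v.mean(),.048)-[.574,.04]))
E
```

```text
time_s: 4.68
tool_pos: [0.4318, 0.1216, 0.1599]
tool_rot: [180.0, 0.2, 177.0]
force: [0.6, 1.3, -0.4]
grip_width: 0.0004
grasp_force: 0.0
time_s: 5.3
tool_pos: [0.4469, -0.055, 0.1594]
tool_rot: [-180.0, 0.2, 176.6]
force: [0.5, 0.5, 0.4]
grip_width: 0.0427
grasp_force: 0.0
pos [ 0.4469 -0.055   0.1594] rot [-180.     0.2  176.6] units [-0.059  0.017  0.967] turn [-0.     0.001 -0.002] F [0.5 0.5 0.4] w 0.0427 t 5.3
[0.05251142 0.0740442 ]
```

```bash
python3 -m creep '{"translation":[[-0.06,0.02,0],[0,0,0],[0,0,0],[0,0,0.3],[0,0,0.3]],"turn":[[0,0,0],[0,0,0],[0,0,0],[0,0,0],[0,0,0]],"grip":[1,1,1,1,1]}'
python3 -m creep '{"translation":[[0,0,0.36],[0,0,0],[0,0,0],[0,0,0],[0,0,0]],"turn":[[0,0,0],[0,0,0],[0,0,0],[0,0,0],[0,0,0]],"grip":[1,1,0.2,0.1,0.1]}' 20
python3 -m creep '{"translation":[[0,0,0],[0,0,0],[0,0,0]],"turn":[[0,0,0],[0,0,0],[0,0,0]],"grip":[0.1,0.1,0.1]}'
python3 rel.py 0.452 -0.054 0.082 177
python3 - <<'E'
from h import *
c=cam("scene");f=c["frame"][120:280,180:400];cv2.imwrite("pics/s4.png",cv2.resize(f,None,fx=3.4,fy=3.4)[...,::-1])
E
```

```text
time_s: 5.98
tool_pos: [0.4512, -0.0491, 0.1102]
tool_rot: [180.0, 0.1, 177.1]
force: [-0.6, -0.5, -0.6]
grip_width: 0.0858
grasp_force: 0.0
time_s: 6.6
tool_pos: [0.4515, -0.0494, 0.0826]
tool_rot: [180.0, 0.1, 177.0]
force: [-0.6, 0.5, 0.2]
grip_width: 0.0648
grasp_force: 0.0
time_s: 6.98
tool_pos: [0.4508, -0.0495, 0.0818]
tool_rot: [180.0, 0.0, 177.0]
force: [0.2, 0.0, 0.2]
grip_width: 0.035
grasp_force: 0.0
pos [ 0.4508 -0.0495  0.0818] rot [180.   0. 177.] units [-0.017 -0.055 -0.003] turn [0. 0. 0.] F [0.2 0.  0.2] w 0.035 t 6.975
```

View pics/s4.png

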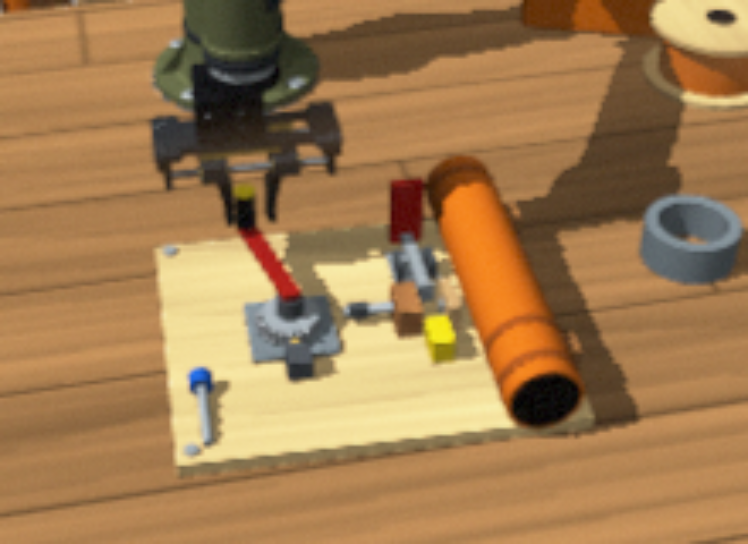

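The knob (crop 245,205) is between the fingers, slightly off centre in y; I centre and close.

```bash
python3 -m creep '{"translation":[[-0.01,-0.055,0],[0,0,0],[0,0,0],[0,0,0],[0,0,0]],"turn":[[0,0,0],[0,0,0],[0,0,0],[0,0,0],[0,0,0]],"grip":[0.1,0.1,0.1,0.1,0.1]}' 20
python3 - <<'E'
from h import *
o=env.get_obs();print(o["tool_pos"],o["tool_rot"],o["force"])
y=np.radians(-2.9);Rz=np.array([[np.cos(y),-np.sin(y)],[np.sin(y),np.cos(y)]])
p=np.array(o["tool_pos"][:2]); k=p; piv=k-Rz@[-.116,-.031]; print("piv",piv,Rz@[0,-.07]+[.574,.04])
# per-row chord in tool frame, tool rotating with lever by d per row (translation uses tool frame before turn)
for d in(.065,.104):
    q=piv+R.from_euler("z",d).as_matrix()[:2,:2]@(k-piv)
    M=R.from_euler("xyz",o["tool_rot"],degrees=True); print(d,M.inv().apply(np.r_[q-k,0])/.08, -d/np.pi)
E
```

```text
time_s: 7.65
tool_pos: [0.4508, -0.0544, 0.0816]
tool_rot: [-180.0, -0.1, 177.0]
force: [-3.7, -2.7, 3.0]
grip_width: 0.0215
grasp_force: 20.0
[ 0.4508469  -0.05436152  0.08160393] [-1.79973409e+02 -6.30831709e-02  1.77016113e+02] [-3.65098975 -2.68032305  2.97021055]
piv [ 0.56826673 -0.02927   ] [ 0.57045849 -0.02991036]
0.065 [-2.83684626e-02 -9.33239110e-02  1.20770464e-05] -0.020690142601946394
0.104 [-4.82791681e-02 -1.48364075e-01  1.56989365e-05] -0.03310422816311423
```

```bash
cat > ang.py <<'E'
from h import *
o=env.get_obs(); p=np.array(o["tool_pos"]); pv=np.array([.5695,-.0295]); y=np.radians(-2.9)
d=p[:2]-pv; a=np.arctan2(d[1],d[0])-y-np.arctan2(-.031,-.116); a=(a+np.pi)%(2*np.pi)-np.pi
print("lever",a.round(3),"r",np.linalg.norm(d).round(4),"z",p[2].round(4),"yawturn",round(177-o["tool_rot"][2],1)%360,np.degrees(a).round(1),"F",o["force"].round(1),"gf",round(o["grasp_force"],1),"w",round(o["grip_width"],4),"t",o["time_s"])
a2=min(a+.065,1.04);th=a2+y+np.arctan2(-.031,-.116);q=pv+.12*np.array([np.cos(th),np.sin(th)])
print("next",(R.from_euler("xyz",o["tool_rot"],degrees=True).inv().apply(np.r_[q-p[:2],.0816-p[2]])/.08).round(3))
E
python3 ang.py
python3 -m creep '{"translation":[[-0.028,-0.093,0],[-0.028,-0.093,0],[-0.028,-0.093,0],[-0.028,-0.093,0],[-0.028,-0.093,0]],"turn":[[0,0,-0.0207],[0,0,-0.0207],[0,0,-0.0207],[0,0,-0.0207],[0,0,-0.0207]],"grip":[0.1,0.1,0.1,0.1,0.1]}' 25
python3 ang.py
```

```text
lever -0.004 r 0.1212 z 0.0816 yawturn 0.0 -0.2 F [-3.7 -2.7  3. ] gf 20.0 w 0.0215 t 7.65
next [-0.043 -0.089  0.   ]
time_s: 8.28
tool_pos: [0.4636, -0.088, 0.0815]
tool_rot: [179.7, -0.2, -164.2]
force: [-8.8, 3.9, 6.9]
grip_width: 0.0211
grasp_force: 25.0
lever 0.294 r 0.121 z 0.0815 yawturn 341.2 16.8 F [-8.8  3.9  6.9] gf 25.0 w 0.0211 t 8.275
next [-0.037 -0.091 -0.002]
```

```bash
python3 -m creep '{"translation":[[-0.03,-0.093,0],[-0.03,-0.093,0],[-0.03,-0.093,0],[-0.03,-0.093,0],[-0.03,-0.093,0]],"turn":[[0,0,-0.0207],[0,0,-0.0207],[0,0,-0.0207],[0,0,-0.0207],[0,0,-0.0207]],"grip":[0.1,0.1,0.1,0.1,0.1]}' 25
python3 ang.py
python3 -m creep '{"translation":[[-0.03,-0.093,0],[-0.03,-0.093,0],[-0.03,-0.093,0],[0,0,0]],"turn":[[0,0,-0.0207],[0,0,-0.0207],[0,0,-0.0207],[0,0,0]],"grip":[0.1,0.1,0.1,0.1]}' 25
python3 ang.py
```

```text
time_s: 8.9
tool_pos: [0.4884, -0.1188, 0.0815]
tool_rot: [179.7, -0.2, -145.6]
force: [-10.0, -0.7, 7.2]
grip_width: 0.0213
grasp_force: 25.0
lever 0.623 r 0.1206 z 0.0815 yawturn 322.6 35.7 F [-10.   -0.7   7.2] gf 25.0 w 0.0213 t 8.9
next [-0.033 -0.092 -0.002]
time_s: 9.4
tool_pos: [0.5077, -0.1329, 0.0814]
tool_rot: [179.7, -0.2, -134.5]
force: [-10.4, -1.0, 10.1]
grip_width: 0.0214
grasp_force: 25.0
lever 0.822 r 0.1205 z 0.0814 yawturn 311.5 47.1 F [-10.4  -1.   10.1] gf 25.0 w 0.0214 t 9.4
next [-0.032 -0.092 -0.003]
```

```bash
python3 -m creep '{"translation":[[-0.03,-0.092,0],[-0.03,-0.092,0],[-0.03,-0.092,0],[-0.01,-0.03,0],[0,0,0]],"turn":[[0,0,-0.0207],[0,0,-0.0207],[0,0,-0.0207],[0,0,-0.007],[0,0,0]],"grip":[0.1,0.1,0.1,0.1,0.1]}' 25
python3 -m creep '{"translation":[[0,0,0],[0,0,0]],"turn":[[0,0,0],[0,0,0]],"grip":[0.1,0.1]}'
python3 ang.py
python3 - <<'E'
from h import *
y=np.radians(-2.9)
for n in("top","scene"):
    c=cam(n);P=c["P"]
    r=mask(c,172,7,120,60)&(P[...,0]>.48)&(P[...,0]<.62)&(P[...,1]<.0)&(P[...,1]>-.17)&(P[...,2]>.055)&(P[...,2]<.09)
    v,u=np.nonzero(r)
    q=np.array([ray(c,a,b,.075) for a,b in zip(u,v)])
    l=cv2.fitLine(q.astype(np.float32),cv2.DIST_L2,0,.01,.01).ravel(); th=np.arctan2(-abs(l[1]),l[0]*-np.sign(l[1]))
    f=q.mean(0)-[.5695,-.0295]
    z=lambda t:(t-y-np.arctan2(-.031,-.116)+np.pi)%(2*np.pi)-np.pi
    print(n,len(u),"line",z(th),"centroid",z(np.arctan2(f[1],f[0])))
    m=mask(c,22,34,130,70)&(P[...,0]>.5)&(P[...,0]<.72)&(P[...,1]>.07)&(P[...,1]<.15)&(P[...,2]<.06); b,a=np.nonzero(m);print("spacer",ray(c,a.mean(),b.mean(),.048)-[.574,.04])
f=c["frame"][120:280,180:400];cv2.imwrite("pics/s5.png",cv2.resize(f,None,fx=3.4,fy=3.4)[...,::-1])
E
```

```text
time_s: 10.02
tool_pos: [0.527, -0.142, 0.0812]
tool_rot: [179.8, -0.3, -125.2]
force: [-9.9, -2.5, 16.9]
grip_width: 0.0217
grasp_force: 25.0
time_s: 10.28
tool_pos: [0.5269, -0.1419, 0.0812]
tool_rot: [179.8, -0.4, -125.1]
force: [-9.1, -2.5, 18.0]
grip_width: 0.0214
grasp_force: 25.0
lever 0.998 r 0.1202 z 0.0812 yawturn 302.1 57.2 F [-9.1 -2.5 18. ] gf 25.0 w 0.0214 t 10.275
next [-0.02  -0.06  -0.005]
top 171 line 1.0129491373916473 centroid 0.9965616806098234
spacer [0.05583818 0.07161036]
scene 162 line 0.9921118304153289 centroid 1.0946987635667007
spacer [0.07032995 0.0687473 ]
```

View pics/s5.png

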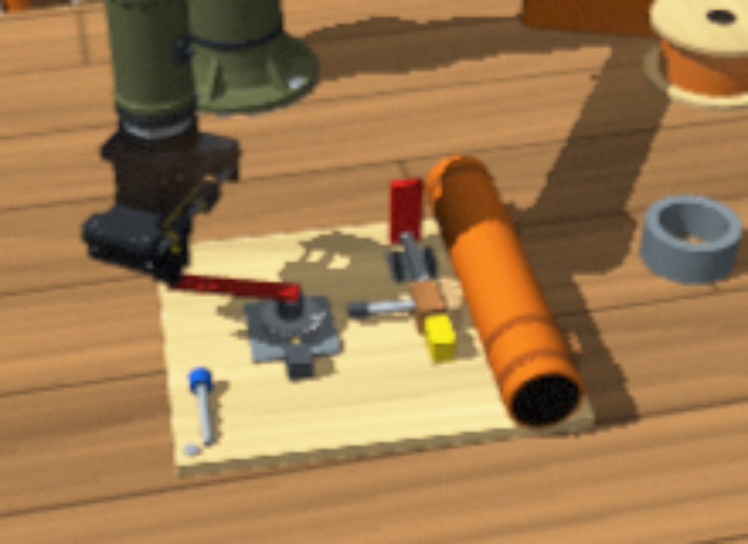

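The lever is at about 1.00 rad, held (grip at crop 170,265), the jaw has closed and the spacer (440,338) has not moved. A small nudge brings it to the notch.

```bash
python3 -m creep '{"translation":[[-0.012,-0.04,-0.01],[0,0,0],[0,0,0],[0,0,0],[0,0,0]],"turn":[[0,0,-0.008],[0,0,0],[0,0,0],[0,0,0],[0,0,0]],"grip":[0.1,0.1,0.1,0.1,0.1]}' 25
python3 ang.py; sleep 0; python3 -m creep '{"translation":[[0,0,0],[0,0,0],[0,0,0]],"turn":[[0,0,0],[0,0,0],[0,0,0]],"grip":[0.1,0.1,0.1]}'; python3 ang.py
```

```text
time_s: 11.0
tool_pos: [0.5295, -0.1429, 0.0813]
tool_rot: [179.7, -0.4, -123.7]
force: [-8.3, -2.1, 13.7]
grip_width: 0.0211
grasp_force: 25.0
lever 1.021 r 0.1202 z 0.0813 yawturn 300.7 58.5 F [-8.3 -2.1 13.7] gf 25.0 w 0.0211 t 11.0
next [-0.01  -0.026 -0.004]
time_s: 11.38
tool_pos: [0.5295, -0.1429, 0.0813]
tool_rot: [179.7, -0.4, -123.7]
force: [-9.2, -2.9, 13.6]
grip_width: 0.0214
grasp_force: 25.0
lever 1.021 r 0.1202 z 0.0813 yawturn 300.7 58.5 F [-9.2 -2.9 13.6] gf 25.0 w 0.0214 t 11.375
next [-0.01  -0.027 -0.004]
```

Steady at 1.02 rad with a firm grip, so I hand in.

```bash
python3 -c "
from cell import env
print(env.sign_off())"
```

```text
the job is handed in; nothing more can be done
None
```

I handed the job in at about 11.4 s: the ejector was pressed to its stop, the spacer lies clear at about clamp x 53 mm, and the gripper is holding the lever at about 1.02 rad (fourth click); I touched neither the pin, tape nor hammer, and the sign-off returned no verdict.

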